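# Light a fresh print for inspection with the dock torch

## Robot

A 6-joint arm with a two-finger parallel gripper is mounted at the origin on the work surface. World frame = base frame: x ahead of the robot, y to its left, z up, the work surface at z = 0. Lengths are in mm, angles in degrees, forces in N, time in s.
With the tool pointing down it reaches from about 350 to 850 mm from the base axis. Payload 8.1 kg.
Tool frame: the origin (TCP) lies at the centre of the arm's flange, where the gripper is bolted on; the fingertips stand 173 mm ahead of it and the grasp point (between the pads) lies 155 mm ahead of it; z points along the fingers, y is the line along which they close (so a half turn about z gives the same grasp; the last joint's range is limited). The gripper opens to 85 mm and grips with 20 to 120 N. Pads are 22 mm wide; open, the fingers measure 114 mm over their backs; the gripper's body (76 mm by 85 mm) begins 54 mm behind the grasp point. The pads swing forward as they close: fully open they stand 13 mm farther back than shut.
Start: joints at [-71.815, 7.471, 85.268, -0, 87.261, -4.893], TCP at [235.218, -551.978, 404.692] pointing down, gripper open.
Joint ranges: [-169.43, 169.43], [-51.17, 129.36], [1.28, 143.12], [-76.62, 256.62], [0, 156.53], [-152.29, 152.29]. Speed limits (degrees/s): [136.94, 136.94, 159.86, 180, 180, 180].

## Interface

Orientations are given as [roll, pitch, yaw] about the fixed x, y, z axes, in that order (R = Rz(yaw) Ry(pitch) Rx(roll)).
In Python, from bench import * gives the robot as it stands.
- The arm moves only by the shell command python3 -m jog 'ROWS' [FORCE]. ROWS is text: rows parted by semicolons, each of 7 numbers parted by spaces: the shift along the tool's x, y, z scaled (see below), then the turn, a rotation vector about the tool's x, y, z scaled (see below), then the closure, from -1 (fully open) to 1 (shut). In form: tx ty tz wx wy wz hand; .... A call has 1 to 5 rows; each row shifts and turns the commanded pose from where the row before left it, along the tool's axes as they then stand; what a row does not reach is not made up. The controller multiplies each number of a shift by 0.1 m and each number of a turn by 60 degrees. A row lasts 1/8 s, in which the tool goes at most 62.5 mm and 10.7 degrees, less where a joint would pass 70% of its speed; a pose out of reach is approached as far as the arm can. A call with a number of a shift or a turn outside -1 to 1 is refused whole. A call with a gripper value outside its range is refused whole. The fingers move at their own pace and stop on an object; FORCE is the grip in N (left out, the last holds). Time passes only in rows, so rows that do not move let the fingers close. It gives the time, the measured TCP pose, the force, the opening and the grip force at its end, in the units of the state.
- sense(): the state, without advancing time (a new reading comes with each control period).
- snapshot(name): name is "side" or "top"; returns a dict with "img" (420x560x3 uint8, red, green, blue), "fx", "fy", "cx", "cy" (pixels), "dist" ([k1, k2, p1, p2, k3] as OpenCV has them; the pictures are not rectified), "extrinsics" (4x4, takes a point from camera to world coordinates). Camera axes: x right, y down, z forward; pixel columns grow to the right and rows downward; lengths in mm; the calibration is good to about 2 mm. A picture is of the moment at which its call begins. There is no depth.
- hand_in(): hands the job in; it is judged then, once.
The state is a dict: "time": time; "joint_pos": joint angles; "qd": joint speeds; "joint_efforts": joint torques, N m; "tool_pos": TCP position; "tcp_rot": TCP orientation; "ft_force": force on the tool from outside, world axes, zero at the start; "wrist_torque": the same for the moment, N m; "finger_gap": finger opening in mm; "grip_force": force on a finger pad.
Only numpy, scipy, OpenCV 4.12 (cv2) and the standard library are available. Lean on these libraries where they do the work, as an engineer would, in place of code of your own. Each camera call takes 0.05 s, during which the arm holds its last target. There are 200 camera calls.

## Task

Get the printed tower ready for a raking-light check: slide it on its steel plate, without lifting it, from the taped ring it stands in to the empty taped ring, so that the plate lies inside that ring, and let go of it. Then draw the torch up out of its dock and turn it so that it leans about 45 degrees, lens downwards, pointing at the middle of the printed tower from about 10 cm away (lens to the middle of the tower), without the torch touching the tower. Finish holding the torch still in the air like that: do not put it down or let it go, and leave everything else on the desk where it is.

Things in the scene. Friction and masses are not known exactly. Their poses are not given: they have to be found in the camera images.
- print_mid (a point): Middle of the printed tower, 40 mm above the desk. The tower is an upright white plastic cylinder, 38 mm diameter, with a wider foot (52 mm diameter up to 10 mm, narrowing to 38 mm at 16 mm above the desk), a notched crown, and its top 78 mm above the desk. It is stuck fast on the centre of a round steel plate of 96 mm diameter, 4 mm thick, that lies flat on the desk (its underside is the desk surface); the two are one loose piece of about 0.2 to 0.45 kg. z axis upright.
- plate_mid (a point): Centre of the underside of that steel plate, on the axis of the tower, 40 mm below print_mid; height 0 while the plate lies on the desk.
- mark_from_mid (a point): Centre, on the desk, of the thin white tape ring (120 mm inner, 134 mm outer diameter, flat, no height) in which the plate with the tower stands at the start. The two rings are alike and either may be the left one.
- mark_to_mid (a point): Centre, on the desk, of the other, empty tape ring of the same size: where the plate must go. Nothing stands between the two rings.
- torch_mid (a point): Middle of the torch, half-way along it, on its axis. Dark metal torch, 140 mm long, about 0.1 to 0.2 kg: head 34 mm diameter for 30 mm from the lens end, then narrowing to a plain round barrel of 26 mm diameter from 42 to 134 mm, and a small rubber tail button of 16 mm diameter to 140 mm. It stands lens down in its dock. Its z axis runs along the torch from the lens towards the tail (upwards at the start), so the beam goes along -z.
- torch_lens (a point): Centre of the lens face of the torch, 70 mm from torch_mid along -z. At the start it is 10 mm above the desk, at the bottom of the dock's hole, and the tail is 150 mm above the desk.
- dock: Grey plastic charging dock fixed to the desk: a block 70 x 70 mm and 60 mm high, origin at the centre of its underside, with a round upright hole of 37 mm diameter, 50 mm deep, in the middle of its top. The torch sticks out 90 mm above the dock and lifts straight up out of it.
- plate: The same loose piece as print_mid (tower and steel plate); origin at the centre of its underside.
- torch: The same torch as torch_mid; origin at the centre of its lens face, z towards the tail.
- glue_stick: Bystander: white glue stick standing upright, 30 mm diameter, 100 mm high, origin at its underside. Leave alone.
- screw_pot: Bystander: small glass pot, 64 mm diameter, 45 mm high, origin at its underside. Leave alone.
- mug: Bystander: white mug, 80 mm diameter, 90 mm high, with a handle, origin at its underside. Leave alone.
- driver: Bystander: screwdriver lying on the desk. Leave alone.
- scraper: Bystander: 200 mm scraper with a flat blade lying on the desk. Leave alone.
- pen: Bystander: clear pen, 130 mm long, 10 mm thick, lying on the desk. Leave alone.
- gear: Bystander: grey printed gear, 52 mm diameter, 12 mm high, lying on the desk. Leave alone.

How it is judged (in metres and radians):
On the way, in this order (a step that is already met when the one before it is completed fails the run):
1. the plate with the tower lies inside the empty ring and is let go, the torch still in its dock (horizontal distance between plate_mid and mark_to_mid below 0.015 m and linear speed of plate below 0.02 m/s and contact force between plate and the fingers below 0.05 N and height (world z) of torch_lens below 0.03 m), for 0.2 s.
2. the torch is drawn up clear of its dock (height (world z) of torch_lens above 0.062 m and contact force between torch and dock below 0.05 N and contact force between torch and the fingers above 1 N), for 0.1 s.
At the end, for the whole second after the job is handed in: Plate flat, untouched, centred in the once-empty ring within 15 mm. Torch held still by the fingers alone, 30 to 60 degrees from upright, lens down, over 50 mm up and 60 to 150 mm from the tower's middle, which lies within 30 mm of its axis in each cross direction (horizontal distance between plate_mid and mark_to_mid below 0.015 m and height (world z) of plate_mid below 0.004 m and angle between plate's own z axis and vertical below 0.05 rad and contact force between plate and the arm below 0.05 N and contact force between plate and the fingers below 0.05 N and contact force between plate and torch below 0.05 N and angle between torch_mid's own z axis and vertical between 0.52 and 1.05 rad and x of print_mid in the frame of torch_mid between -0.03 and 0.03 m and y of print_mid in the frame of torch_mid between -0.03 and 0.03 m and z of print_mid in the frame of torch_mid below -0.1 m and distance between torch_lens and print_mid between 0.06 and 0.15 m and height (world z) of torch_lens above 0.05 m and contact force between torch and the fingers above 1 N and contact force between torch and dock below 0.05 N and linear speed of torch below 0.03 m/s); the arm keeps its last pose, push and grip.
It fails at once if the plate is lifted off the desk or tipped (height (world z) of plate_mid above 0.008 m or angle between plate's own z axis and vertical above 0.15 rad).
It fails at once if the torch strikes the tower (contact force between torch and plate above 1 N).
It fails at once if a bystander is moved by more than 30 mm (distance of any of glue_stick, screw_pot, mug, driver, scraper, pen, gear from where it was at the start of the episode above 0.03 m).
It also fails if it takes over 56 s, if anything falls off the work surface, if the arm or the gripper's body presses on something with over 40 N, if the wrist force passes 120 N, or if a joint passes its speed limit or range.

## Working session

There is one attempt and no reset: what is moved stays moved. The work goes in short steps, Python scripts to look and compute and a shell command to move; the robot and the scene stay as the last step left them, time stands still between calls to the robot, and variables do not carry over. Pictures are saved under pics/ and viewed, at most 10 in all, crops included, and the job is handed in when it is done.

```bash
mkdir -p pics; ls; python3 - <<'E'
from bench import *
import cv2,pickle
s=sense();print(s['tool_pos'],s['tcp_rot'],s['finger_gap'],s['time'])
for n in("side","top"):
    p=snapshot(n);cv2.imwrite(f"pics/{n}0.png",p["img"][:,:,::-1]);pickle.dump(p,open(f"{n}0.pkl","wb"))
    print(n,p['fx'],p['fy'],p['cx'],p['cy'],p['dist'],p['extrinsics'])
E
```

```text
pics
[ 235.13495884 -551.75442931  403.61542423] [-1.79892255e+02 -1.02139227e-02  2.30773952e+01] 85.26289137859266 0.0
side 472.5125678889536 472.5125678889536 276.279768315959 206.38851121160485 [0.05426694 0.         0.         0.         0.        ] [[-6.35642087e-01 -5.92181456e-01  4.95257772e-01 -2.54485569e+01]
 [-7.71762139e-01  4.72078919e-01 -4.26057151e-01  4.83272294e+02]
 [ 1.85023900e-02 -6.53041054e-01 -7.57096456e-01  9.56516723e+02]
 [ 0.00000000e+00  0.00000000e+00  0.00000000e+00  1.00000000e+00]]
top 379.7703111099486 379.7703111099486 283.67986461442933 212.62732758798958 [0.03242537 0.         0.         0.         0.        ] [[-1.19223698e-02 -9.91781501e-01  1.27386462e-01  4.04435036e+02]
 [-9.99825969e-01  9.99590207e-03 -1.57516282e-02 -1.93271017e+01]
 [ 1.43488309e-02 -1.27552090e-01 -9.91728075e-01  1.10184947e+03]
 [ 0.00000000e+00  0.00000000e+00  0.00000000e+00  1.00000000e+00]]
```

View pics/side0.png

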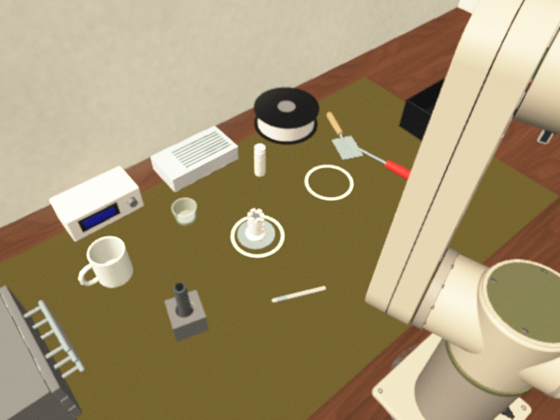

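View pics/top0.png

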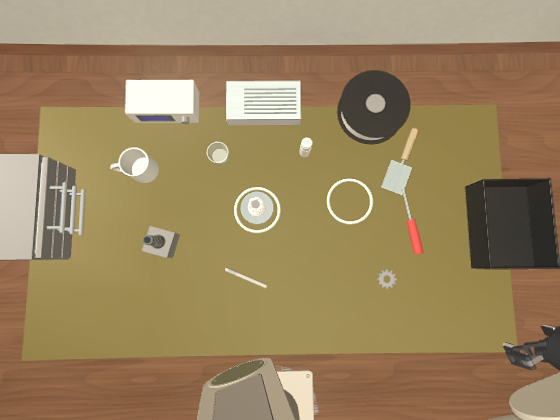

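The side view shows the tower's ring at about (257,235), the crown at (256,212), the empty ring at (329,182) and the torch tail at (180,286). In the top view they are at (257,210), (256,204), (350,201) and (148,240), with the dock at (161,242).

```bash
cat > h.py <<'E'
import numpy as np,cv2,pickle
from scipy.optimize import least_squares
def ray(p,uv):
    K=np.array([[p['fx'],0,p['cx']],[0,p['fy'],p['cy']],[0,0,1]])
    n=cv2.undistortPoints(np.float64(uv).reshape(-1,1,2),K,np.float64(p['dist'])).reshape(-1,2)
    E=np.array(p['extrinsics']);return E[:3,3],np.c_[n,np.ones(len(n))]@E[:3,:3].T
def onz(p,uv,z):
    o,d=ray(p,uv);return (o+d*((z-o[2])/d[:,2])[:,None])[:,:2]
def proj(p,X):
    E=np.linalg.inv(p['extrinsics']);K=np.array([[p['fx'],0,p['cx']],[0,p['fy'],p['cy']],[0,0,1]])
    return cv2.projectPoints(np.float64(X).reshape(-1,1,3),cv2.Rodrigues(E[:3,:3])[0],E[:3,3],K,np.float64(p['dist']))[0].reshape(-1,2)
def tri(ps,uvs):
    A=np.zeros((3,3));b=np.zeros(3)
    for p,uv in zip(ps,uvs):
        o,d=ray(p,[uv]);d=d[0]/np.linalg.norm(d);M=np.eye(3)-np.outer(d,d);A+=M;b+=M@o
    X=np.linalg.solve(A,b);return X,[np.round(proj(p,X)[0]-uv,1) for p,uv in zip(ps,uvs)]
def ring(p,c,z=0,rlo=55,rhi=75,white=170):
    g=p['img'].min(2);v,u=np.where(g>white);w=onz(p,np.c_[u,v],z)
    w0=np.array(c,float)
    for _ in range(5):
        r=np.linalg.norm(w-w0,axis=1);s=w[(r>rlo)&(r<rhi)]
        f=least_squares(lambda q:np.hypot(*(s-q[:2]).T)-q[2],[*w0,63],loss='soft_l1');w0=f.x[:2]
    return f.x.round(1),len(s)
E
python3 - <<'E'
from h import *
S,T=[pickle.load(open(n+"0.pkl","rb")) for n in("side","top")]
for nm,us,ut in(("from",(257,235),(257,210)),("to",(329,182),(350,201))):
    print(nm,tri([S,T],[us,ut]),[ring(p,onz(p,[u],0)[0]) for p,u in((S,us),(T,ut))])
print("crown",tri([S,T],[(256,212),(256,204)]),"tail",tri([S,T],[(179,286),(148,240)]))
# crops x5
c=lambda p,x,y,w:cv2.resize(p['img'][y-w*3//4:y+w*3//4,x-w:x+w],(390,290),interpolation=cv2.INTER_CUBIC)
cv2.imwrite("pics/crop1.png",np.vstack([np.hstack([c(S,256,225,32),c(S,186,305,40)]),np.hstack([c(T,256,208,32),c(T,158,242,32)])])[:,:,::-1])
E
```

```text
from (array([556.08444395,  42.455916  ,  -1.39515962]), [array([0.7, 0.1]), array([-0.4, -0.5])]) [(array([557. ,  43.7,  63.7]), 466), (array([556.6,  42.3,  63.7]), 374)]
to (array([ 580.14610056, -232.57768689,   -5.0871721 ]), [array([0.4, 0.1]), array([-0.3, -0.3])]) [(array([ 580. , -228.3,   63.7]), 336), (array([ 579.6, -230.2,   63.8]), 361)]
crown (array([560.95063291,  40.44449264,  83.32835909]), [array([0.7, 0.2]), array([-0.5, -0.5])]) tail (array([463.37223652, 306.25183015, 145.01339705]), [array([1. , 0.2]), array([-0.6, -0.6])])
```

View pics/crop1.png

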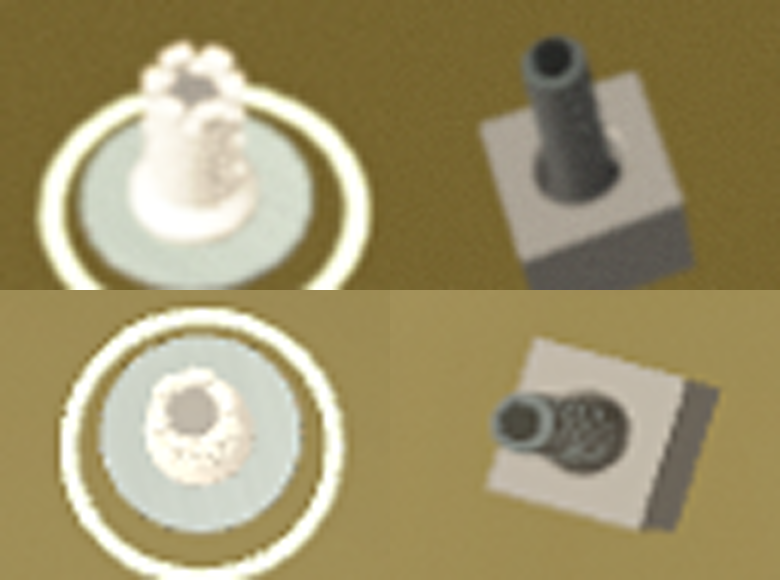

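```bash
python3 - <<'E'
from h import *
S,T=[pickle.load(open(n+"0.pkl","rb")) for n in("side","top")]
for n,a,b,z in(("plate",(256.1,234),(256.5,207.4),4),("crown",(255.2,214.8),(255.1,203.8),78),("tail",(179.2,286.6),(147.4,239.5),147),("hole",(184,308.8),(157.9,241.3),60)):
    X,e=tri([S,T],[a,b]);print(n,X.round(1),e,onz(S,[a],z).round(1),onz(T,[b],z).round(1))
E
```

```text
plate [562.6  42.7  -3. ] [array([-0., -0.]), array([0., 0.])] [[558.2  45.9]] [[561.6  42.3]]
crown [562.4  42.9  73.5] [array([0.4, 0.1]), array([-0.3, -0.3])] [[560.3  45.8]] [[561.  42.]]
tail [463.8 307.2 143.8] [array([0.4, 0.1]), array([-0.2, -0.2])] [[462.5 308.4]] [[463.1 305.5]]
hole [464.1 308.7  56.2] [array([0.5, 0.1]), array([-0.3, -0.3])] [[462.9 310.1]] [[463.2 306.8]]
```

Everything checks against the given sizes: the ring radius, the tower at about (560.5, 43.5), the target ring at about (580, -229) and the torch at about (463, 307.5). I'll turn to yaw 40° and go to the tower.

```bash
cat > go.py <<'E'
import sys,numpy as np
from bench import *
from scipy.spatial.transform import Rotation as R
s=sense();r=R.from_euler('xyz',s['tcp_rot'],degrees=True);p=np.array(s['tool_pos'])
t=np.array([float(v) for v in sys.argv[1:4]]);print(s['time'],p.round(1),np.round(s['tcp_rot'],1),'q',np.round(s['joint_pos'],0),'gap',round(s['finger_gap'],1))
print('shift/100',(r.inv().apply(t-p)/100).round(3))
if len(sys.argv)>4: print('turn/60',(r.inv()*R.from_euler('xyz',[float(v) for v in sys.argv[4:7]],degrees=True)).as_rotvec(degrees=True)/60)
E
python3 -m jog '0 0 0 0 0 -.142 -1; 0 0 0 0 0 -.142 -1; .3 -.12 0 0 0 0 -1; .45 -.176 0 0 0 0 -1; .45 -.176 0 0 0 0 -1'; python3 go.py 560.5 43.5 380 180 0 40
```

```text
time: 0.72
tool_pos: [296.8, -437.4, 404.1]
tcp_rot: [-179.9, -0.0, 40.1]
ft_force: [0.7, -0.8, -0.0]
finger_gap: 85.3
grip_force: 0.0
0.725 [ 296.8 -437.4  404.1] [-179.9   -0.    40.1] q [-61.  -4.  97.   0.  87. -11.] gap 85.3
shift/100 [ 5.113 -1.982  0.244]
turn/60 [-0.00091215 -0.00034124  0.00121295]
```

```bash
python3 -m jog '.5 -.195 0 0 0 0 -1; .5 -.195 0 0 0 0 -1;.5 -.195 0 0 0 0 -1;.5 -.195 0 0 0 0 -1;.5 -.195 0 0 0 0 -1' >/dev/null; python3 -m jog '.5 -.195 0 0 0 0 -1; .5 -.195 0 0 0 0 -1;.5 -.195 0 0 0 0 -1;.5 -.195 0 0 0 0 -1;.4 -.16 .2 0 0 0 -1' >/dev/null;  python3 -m jog '0 0 0 0 0 0 -1;0 0 0 0 0 0 -1';python3 go.py 560.5 43.5 205 180 0 40
```

```text
time: 2.22
tool_pos: [547.7, 23.5, 384.3]
tcp_rot: [-180.0, 0.1, 40.2]
ft_force: [-0.4, -1.2, -0.0]
finger_gap: 85.5
grip_force: 0.0
2.225 [547.7  23.5 384.3] [-1.80e+02  1.00e-01  4.02e+01] q [-3.  0. 95. -0. 85. 47.] gap 85.5
shift/100 [ 0.229 -0.069  1.792]
turn/60 [-0.00048059  0.00112517  0.00256177]
```

```bash
python3 -m jog '.23 -.07 .1 0 0 0 -1; 0 0 .4 0 0 0 -1;0 0 .3 0 0 0 -1;0 0 0 0 0 0 -1' >/dev/null; python3 go.py 560.5 43.5 205 180 0 40
python3 - <<'E'
from bench import *
from h import *
for n,b in(("side",(206,150)),("top",(206,160))):
    p=snapshot(n);pickle.dump(p,open(n+"1.pkl","wb"));x,y=b
    cv2.imwrite(f"pics/{n}1.png",cv2.resize(p['img'][y:y+100,x:x+100,::-1],(400,400),interpolation=cv2.INTER_CUBIC))
a,b=cv2.imread("pics/side1.png"),cv2.imread("pics/top1.png");cv2.imwrite("pics/both1.png",np.hstack([a,b]))
E
```

```text
2.725 [559.7  42.6 302.5] [-179.8    0.2   40. ] q [-1.  6. 98. -0. 77. 49.] gap 85.9
shift/100 [0.016 0.001 0.975]
turn/60 [-0.00280836  0.00359746  0.00039848]
```

View pics/both1.png

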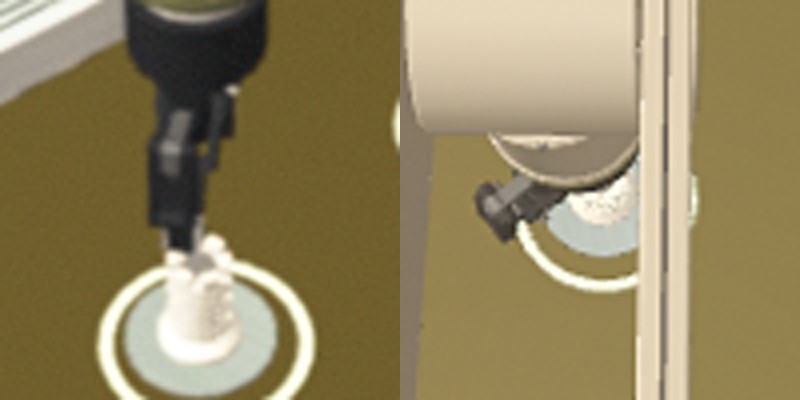

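The side crop shows the gripper straight over the tower, with both fingers in line with the view and the tips just above the crown. I'll go down.

```bash
python3 -m jog '.016 0 .25 0 0 0 -1;0 0 .3 0 0 0 -1;0 0 .3 0 0 0 -1;0 0 .12 0 0 0 -1;0 0 0 0 0 0 -1'; python3 go.py 560.5 43.5 205 180 0 40
```

```text
time: 3.45
tool_pos: [562.6, 44.6, 208.5]
tcp_rot: [180.0, -0.0, 40.1]
ft_force: [-0.3, 1.1, -0.2]
finger_gap: 85.5
grip_force: 0.0
3.45 [562.6  44.6 208.5] [180.   -0.   40.1] q [ -1.  12. 101.  -0.  66.  49.] gap 85.5
shift/100 [-0.023 -0.005  0.035]
turn/60 [ 0.00034716 -0.00034989  0.00168549]
```

```bash
python3 -m jog '0 0 .02 0 0 0 -.3;0 0 0 0 0 0 0;0 0 0 0 0 0 .3;0 0 0 0 0 0 .3;0 0 0 0 0 0 .3' 25;python3 -m jog '0 0 0 0 0 0 .6;0 0 0 0 0 0 .6;0 0 0 0 0 0 .6' 25; python3 go.py 580 -229.5 205 180 0 40
```

```text
time: 4.08
tool_pos: [562.7, 44.8, 206.8]
tcp_rot: [179.9, -0.1, 40.1]
ft_force: [-1.9, -0.6, 6.6]
finger_gap: 37.3
grip_force: 24.9
time: 4.45
tool_pos: [562.7, 44.8, 206.8]
tcp_rot: [179.9, -0.1, 40.1]
ft_force: [-1.1, -1.2, 6.0]
finger_gap: 37.7
grip_force: 24.9
4.45 [562.7  44.8 206.8] [ 1.799e+02 -1.000e-01  4.010e+01] q [ -1.  13. 101.  -0.  66.  49.] gap 37.7
shift/100 [-1.635  2.209  0.018]
turn/60 [ 0.00097949 -0.00112139  0.00201212]
```

```bash
python3 -m jog '-.04 .055 0 0 0 0 .6;-.08 .11 0 0 0 0 .6;-.08 .11 0 0 0 0 .6;-.08 .11 0 0 0 0 .6;-.08 .11 0 0 0 0 .6'; python3 -m jog '-.1 .138 0 0 0 0 .6;-.1 .138 0 0 0 0 .6;-.1 .138 0 0 0 0 .6;-.1 .138 0 0 0 0 .6;-.1 .138 0 0 0 0 .6'; python3 go.py 580 -229.5 205 180 0 40
```

```text
time: 5.08
tool_pos: [567.2, -16.0, 206.8]
tcp_rot: [180.0, -0.1, 40.1]
ft_force: [-0.4, 4.0, 5.6]
finger_gap: 37.1
grip_force: 25.0
time: 5.7
tool_pos: [573.4, -101.1, 206.8]
tcp_rot: [180.0, -0.1, 40.1]
ft_force: [-1.1, 5.2, 5.5]
finger_gap: 37.3
grip_force: 25.0
5.7 [ 573.4 -101.1  206.8] [ 1.80e+02 -1.00e-01  4.01e+01] q [-15.  15.  98.   0.  67.  35.] gap 37.3
shift/100 [-0.777  1.024  0.017]
turn/60 [ 0.00045591 -0.00187603  0.00227508]
```

```bash
python3 -m jog '-.1 .138 0 0 0 0 .6;-.1 .138 0 0 0 0 .6;-.1 .138 0 0 0 0 .6;-.1 .138 0 0 0 0 .6;-.1 .138 0 0 0 0 .6'>/dev/null; python3 -m jog '-.1 .138 0 0 0 0 .6;-.1 .138 0 0 0 0 .6;-.05 .06 0 0 0 0 .6;0 0 0 0 0 0 .6;0 0 0 0 0 0 .6'; python3 go.py 582 -228.5 207
python3 - <<'E'
from bench import *
from h import *
o=[]
for n,b in(("side",(279,120)),("top",(300,150))):
    p=snapshot(n);pickle.dump(p,open(n+"2.pkl","wb"));x,y=b
    o.append(cv2.resize(p['img'][y:y+100,x:x+100,::-1],(400,400),interpolation=cv2.INTER_CUBIC))
cv2.imwrite("pics/both2.png",np.hstack(o))
E
```

```text
time: 6.95
tool_pos: [582.1, -228.7, 206.9]
tcp_rot: [179.9, -0.0, 40.1]
ft_force: [1.1, -2.7, 5.8]
finger_gap: 37.3
grip_force: 25.8
6.95 [ 582.1 -228.7  206.9] [179.9  -0.   40.1] q [-26.  21.  91.  -0.  68.  24.] gap 37.3
shift/100 [ 0.001 -0.002 -0.001]
```

View pics/both2.png

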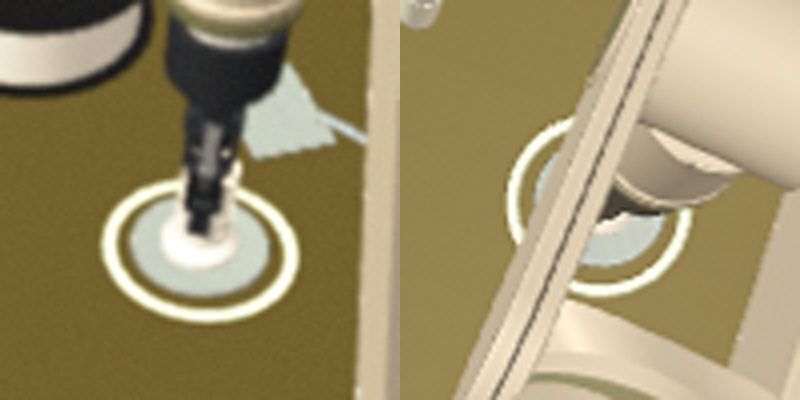

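The crops show the plate (131–269 px in the side crop) centred in the ring (102–299 px), with even gaps all round. I'll let go, go up, and head for the torch.

```bash
python3 -m jog '0 0 0 0 0 0 0;0 0 0 0 0 0 -.6;0 0 0 0 0 0 -1;0 0 0 0 0 0 -1;0 0 0 0 0 0 -1'; python3 -m jog '0 0 -.1 0 0 0 -1;0 0 -.3 0 0 0 -1;0 0 -.4 0 0 0 -1;0 0 -.5 0 0 0 -1;0 0 -.5 0 0 0 -1'; python3 -m jog '0 0 -.1 0 0 0 -1;0 0 0 0 0 0 -1'; python3 go.py 463 307.5 390 180 0 40
python3 - <<'E'
from bench import *
from h import *
p=snapshot("side");c=onz(p,[(329,182)],0)[0];print(ring(p,c))
x,y=279,120;cv2.imwrite("pics/side3.png",cv2.resize(p['img'][y:y+100,x:x+100,::-1],(400,400),interpolation=cv2.INTER_CUBIC))
E
```

```text
time: 7.68
tool_pos: [581.5, -227.9, 205.6]
tcp_rot: [-180.0, 0.0, 40.1]
ft_force: [-0.1, 0.6, -0.6]
finger_gap: 85.3
grip_force: 0.0
time: 8.3
tool_pos: [581.3, -227.9, 388.1]
tcp_rot: [180.0, -0.0, 40.1]
ft_force: [0.3, -0.3, -0.3]
finger_gap: 85.6
grip_force: 0.0
time: 8.55
tool_pos: [581.7, -228.1, 397.2]
tcp_rot: [179.9, -0.1, 40.1]
ft_force: [-0.6, 0.2, -0.7]
finger_gap: 85.4
grip_force: 0.0
8.55 [ 581.7 -228.1  397.2] [ 1.799e+02 -1.000e-01  4.010e+01] q [-26.  11.  82.  -0.  87.  24.] gap 85.4
shift/100 [ 2.543 -4.86   0.063]
turn/60 [ 0.00221049 -0.00097591  0.00198228]
(array([ 580.3, -228.6,   63.9]), 380)
```

View pics/side3.png

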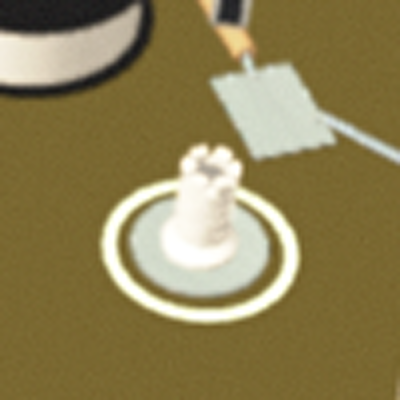

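The tower stands free in the middle of the ring (plate at 131–269 px, ring at 102–299 px). Next is the torch.

```bash
python3 -m jog '.2 -.38 0 0 0 0 -1;.235 -.442 0 0 0 0 -1;.235 -.442 0 0 0 0 -1;.235 -.442 0 0 0 0 -1;.235 -.442 0 0 0 0 -1'>/dev/null; python3 -m jog '.235 -.442 0 0 0 0 -1;.235 -.442 0 0 0 0 -1;.235 -.442 0 0 0 0 -1;.235 -.442 0 0 0 0 -1;.235 -.442 0 0 0 0 -1'>/dev/null; python3 -m jog '.2 -.4 0 0 0 0 -1; 0 0 0 0 0 0 -1'; python3 go.py 464.5 308.5 340 180 0 40
```

```text
time: 10.1
tool_pos: [465.7, 300.2, 393.1]
tcp_rot: [-179.9, 0.2, 40.4]
ft_force: [0.1, -1.2, -0.8]
finger_gap: 85.5
grip_force: 0.0
10.1 [465.7 300.2 393.1] [-179.9    0.2   40.4] q [27.  1. 93.  0. 86. 77.] gap 85.5
shift/100 [ 0.047 -0.07   0.531]
turn/60 [-0.00152277  0.00374561  0.00584304]
```

```bash
python3 -m jog '.04 -.07 .2 0 0 0 -1;0 0 .3 0 0 0 -1; 0 0 0 0 0 0 -1;0 0 0 0 0 0 -1'; python3 go.py 464.5 308.5 262 180 0 40
python3 - <<'E'
from bench import *
from h import *
o=[]
for n,b in(("side",(130,220)),("top",(108,190))):
    p=snapshot(n);pickle.dump(p,open(n+"3.pkl","wb"));x,y=b
    o.append(cv2.resize(p['img'][y:y+120,x:x+120,::-1],(400,400),interpolation=cv2.INTER_CUBIC))
cv2.imwrite("pics/both4.png",np.hstack(o))
E
```

```text
time: 10.6
tool_pos: [466.1, 305.2, 345.5]
tcp_rot: [-180.0, 0.0, 40.1]
ft_force: [0.6, 1.1, 0.3]
finger_gap: 85.5
grip_force: 0.0
10.6 [466.1 305.2 345.5] [-180.     0.    40.1] q [28.  3. 96. -0. 81. 78.] gap 85.5
shift/100 [ 0.01  -0.036  0.835]
turn/60 [-6.99985108e-05  7.76218870e-04  8.42523693e-04]
```

View pics/both4.png

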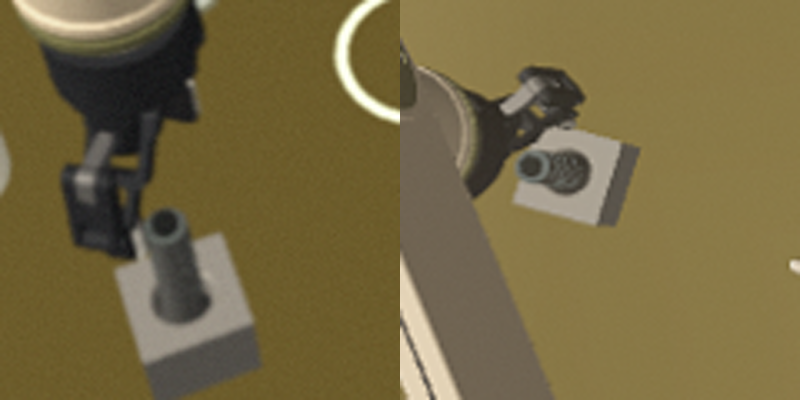

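The side crop shows the open fingers above the torch, with the tail at crop (167,222); the top crop has it at (533,165). I'll check the finger projection before going down.

```bash
python3 - <<'E'
from h import *
for n,b in(("side",(130,220)),("top",(108,190))):
    p=pickle.load(open(n+"3.pkl","rb"))
    print(n,((proj(p,[(438.5,338,177),(493.5,272,177),(466,305,177),(464.5,308,147)])-b)*400/120).round(0))
E
```

```text
side [[134. 252.]
 [182. 127.]
 [159. 187.]
 [163. 219.]]
top [[ 70. 197.]
 [165. 120.]
 [118. 159.]
 [128. 163.]]
```

```bash
python3 -m jog '.01 -.03 .2 0 0 0 -1;0 0 .3 0 0 0 -1;0 0 .3 0 0 0 -1;0 0 .03 0 0 0 -1;0 0 0 0 0 0 -1'; python3 go.py 464.5 308.5 262 180 0 40
```

```text
time: 11.32
tool_pos: [464.7, 308.9, 263.0]
tcp_rot: [180.0, -0.0, 40.1]
ft_force: [0.6, -0.8, -0.3]
finger_gap: 85.5
grip_force: 0.0
11.325 [464.7 308.9 263. ] [180.   -0.   40.1] q [ 28.   8. 100.   0.  72.  78.] gap 85.5
shift/100 [-0.005  0.002  0.01 ]
turn/60 [ 1.25507271e-05 -1.21179408e-04  2.06474520e-03]
```

```bash
python3 -m jog '0 0 0 0 0 0 0;0 0 0 0 0 0 .4;0 0 0 0 0 0 .7;0 0 0 0 0 0 .7;0 0 0 0 0 0 .8' 40;python3 -m jog '0 0 0 0 0 0 .8;0 0 0 0 0 0 .8;0 0 -.1 0 0 0 .8;0 0 -.2 0 0 0 .8;0 0 -.3 0 0 0 .8' 40; python3 go.py 400 0 400
```

```text
time: 11.95
tool_pos: [464.9, 308.9, 263.4]
tcp_rot: [180.0, -0.1, 40.1]
ft_force: [0.3, -0.7, 5.2]
finger_gap: 24.3
grip_force: 39.2
time: 12.58
tool_pos: [464.3, 308.6, 323.4]
tcp_rot: [-180.0, 0.1, 40.1]
ft_force: [-0.2, 0.2, -0.2]
finger_gap: 24.5
grip_force: 39.3
12.575 [464.3 308.6 323.4] [-1.80e+02  1.00e-01  4.01e+01] q [28.  4. 98.  0. 79. 78.] gap 24.5
shift/100 [-2.481  1.946 -0.763]
```

```bash
python3 -m jog '0 0 -.3 0 0 0 .8;0 0 -.4 0 0 0 .8;0 0 -.3 0 0 0 .8;-.2 .2 0 0 0 0 .8;-.3 .28 0 0 0 0 .8' 40;python3 -m jog '-.35 .32 0 0 0 0 .8;-.35 .32 0 0 0 0 .8;-.35 .32 0 0 0 0 .8;-.35 .32 0 0 0 0 .8;-.35 .32 0 0 0 0 .8' 40; python3 -m jog '0 0 0 0 0 0 .8' ; python3 go.py 421 -37 420 180 0 40
```

```text
time: 13.2
tool_pos: [457.1, 239.7, 424.6]
tcp_rot: [180.0, -0.1, 40.2]
ft_force: [0.1, -0.7, -2.1]
finger_gap: 24.5
grip_force: 39.4
time: 13.82
tool_pos: [425.9, 3.4, 424.1]
tcp_rot: [179.9, -0.1, 40.1]
ft_force: [0.7, 0.6, 0.0]
finger_gap: 24.9
grip_force: 39.4
time: 13.95
tool_pos: [426.1, 2.3, 424.0]
tcp_rot: [179.9, -0.0, 39.9]
ft_force: [-0.1, 0.1, 0.1]
finger_gap: 24.4
grip_force: 39.5
13.95 [426.1   2.3 424. ] [179.9  -0.   39.9] q [ -7. -21. 109.  -0.  91.  44.] gap 24.4
shift/100 [-0.291  0.269  0.041]
turn/60 [ 0.00150094 -0.00036878 -0.00237274]
```

Now I'll tilt it by −45° about the tool's x axis, in rows of 9° (−0.15).

```bash
python3 -m jog '-.29 .27 0 -.03 0 0 .8;0 0 0 -.14 0 0 .8;0 0 0 -.14 0 0 .8;0 0 0 -.14 0 0 .8;0 0 0 -.14 0 0 .8' 40;python3 -m jog '0 0 0 -.14 0 0 .8;0 0 0 0 0 0 .8'; cat >> go.py <<'E'
R_=r.as_matrix();L=p+R_[:,2]*253;T=np.array([581.5,-228.3,40]);v=r.inv().apply(T-p)
print('lens',L.round(1),'tilt',round(np.degrees(np.arccos(-R_[2,2])),1),'print_mid in tool',v.round(1))
E
python3 go.py 421 -37 290
```

```text
time: 14.58
tool_pos: [421.8, -33.7, 423.8]
tcp_rot: [144.3, -0.1, 40.2]
ft_force: [0.0, -0.4, -2.4]
finger_gap: 24.3
grip_force: 39.8
time: 14.82
tool_pos: [421.4, -33.2, 422.7]
tcp_rot: [136.3, -0.0, 40.3]
ft_force: [0.1, 0.9, -1.6]
finger_gap: 24.5
grip_force: 39.8
14.825 [421.4 -33.2 422.7] [136.3  -0.   40.3] q [  3. -36. 125. -37.  65.  61.] gap 24.5
shift/100 [-0.028 -0.898  0.977]
lens [ 534.5 -166.7  239.9] tilt 43.7 print_mid in tool [ -4.  -82.3 451. ]
```

```bash
python3 -m jog '-.02 -.2 .24 0 0 0 .8;-.02 -.2 .24 0 0 0 .8;0 -.2 .24 0 0 0 .8' 40 >/dev/null;python3 go.py 421 -37 290
```

```text
15.2 [423.1 -42.1 329. ] [ 1.364e+02 -1.000e-01  4.000e+01] q [  1. -31. 132. -41.  56.  68.] gap 24.1
shift/100 [ 0.016 -0.307  0.247]
lens [ 535.5 -175.5  145.8] tilt 43.6 print_mid in tool [  1.1 -22.3 377.9]
```

```bash
python3 -m jog '0 -.12 .13 0 0 0 .8;0 -.08 .08 0 0 0 .8;0 0 0 0 0 0 .8;0 0 0 0 0 0 .8' 40;python3 go.py 421 -37 290
python3 - <<'E'
from bench import *
from h import *
o=[]
for n,b in(("side",(239,80)),("top",(255,120))):
    p=snapshot(n);x,y=b
    o.append(cv2.resize(p['img'][y:y+150,x:x+150,::-1],(400,400),interpolation=cv2.INTER_CUBIC))
cv2.imwrite("pics/both5.png",np.hstack(o))
E
```

```text
time: 15.7
tool_pos: [423.5, -42.2, 301.5]
tcp_rot: [136.1, -0.1, 40.1]
ft_force: [0.3, -0.7, -1.5]
finger_gap: 24.6
grip_force: 39.8
15.7 [423.5 -42.2 301.5] [ 1.361e+02 -1.000e-01  4.010e+01] q [  1. -29. 134. -43.  53.  71.] gap 24.6
shift/100 [ 0.014 -0.12   0.044]
lens [ 536.7 -176.1  119. ] tilt 43.9 print_mid in tool [  0.5  -5.1 357.7]
```

View pics/both5.png

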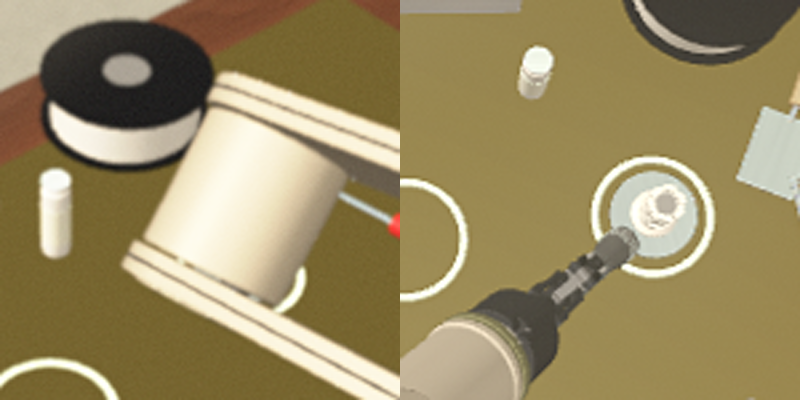

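The top crop shows the torch straight in the fingers, with its head end at about (630,240), pointing at the tower at about (655,213) with clear space between. Last, a projection check of the lens and a stillness check.

```bash
python3 -m jog '0 0 0 0 0 0 .8;0 0 0 0 0 0 .8;0 0 0 0 0 0 .8;0 0 0 0 0 0 .8' 40;python3 go.py 421 -37 290; python3 - <<'E'
from h import *
p=pickle.load(open("top0.pkl","rb"));print((proj(p,[(536.7,-176.1,119),(581.5,-228.3,40),(581.5,-228.3,78)])-(255,120))*400/150+(400,0))
E
```

```text
time: 16.3
tool_pos: [423.0, -42.2, 300.2]
tcp_rot: [136.2, -0.0, 40.1]
ft_force: [0.1, -0.1, -1.5]
finger_gap: 24.5
grip_force: 39.8
16.3 [423.  -42.2 300.2] [136.2  -0.   40.1] q [  1. -29. 134. -43.  53.  71.] gap 24.5
shift/100 [ 0.018 -0.109  0.037]
lens [ 535.9 -176.1  117.6] tilt 43.8 print_mid in tool [  1.3  -3.7 357. ]
[[620.29108355 239.48203691]
 [656.50746482 207.29870967]
 [663.57255425 201.13772274]]
```

The prediction matches the picture and the torch is still, so I'm handing in.

```bash
python3 -c "from bench import *; print(hand_in())"
```

```text
the job is handed in; nothing more can be done
None
```

The job is handed in (no verdict was returned): the tower was slid to the middle of the empty ring and let go, and the torch is held still at about 44°, lens down, about 10 cm from the tower's middle and aimed within about 4 mm of it.

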